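# Build up and clamp a specimen stack in the inspection fixture

## Robot

A 6-joint arm with a two-finger parallel gripper is mounted at the origin on the work surface. World frame = base frame: x ahead of the robot, y to its left, z up, the work surface at z = 0. Lengths are in m, angles in rad, forces in N, time in s.
With the tool pointing down it reaches from about 0.4 to 0.925 m from the base axis. Payload 3.4 kg.
Tool frame: the origin (TCP) lies at the very end of the fingers, on their centre line; the grasp point (between the pads) lies 19 mm behind it; z points along the fingers, y is the line along which they close (so a half turn about z gives the same grasp; the last joint's range is limited). The gripper opens to 85 mm and grips with 20 to 120 N. Pads are 22 mm wide; open, the fingers measure 114 mm over their backs; the gripper's body (76 mm by 85 mm) begins 54 mm behind the grasp point. The pads swing forward as they close: fully open they stand 13 mm farther back than shut.
Start: joints at [-1.377, 0.307, 1.506, -0, 1.328, -0.073], TCP at [0.152, -0.555, 0.211] pointing down, gripper open.
Joint ranges: [-3.12, 3.12], [-1.05, 2.28], [0.14, 2.33], [-1.42, 4.57], [0.1, 2.73], [-2.68, 2.68]. Speed limits (rad/s): [2.57, 2.57, 3.14, 3.14, 3.14, 3.14].

## Interface

Orientations are given as a unit quaternion [x, y, z, w].
In Python, from cell import manip gives the robot as it stands. The module is installed in compiled form; this text tells all that it offers.
- The arm moves only by the tool move_arm, never from a script. Its argument "deltas" is a list that holds one entry, the list of rows, each a list of 6 numbers: the shift along the tool's x, y, z in cm, then the turn, a rotation vector about the tool's x, y, z in rad. A call has exactly 8 rows; each row is the pose to reach, as a shift and turn from the pose commanded when the call began, along the tool's axes at that moment; what a row does not reach only later rows make up. A row lasts 1/8 s, in which the tool goes at most 62.5 mm and 10.7 degrees, less where a joint would pass 70% of its speed; a pose out of reach is approached as far as the arm can. A call with a gripper value outside its range is refused whole. "claw" is the gripper command: -1 is fully open, 1 is shut, values between are in proportion, set as the call begins (left out, the last holds). The fingers move at their own pace and stop on an object; "squeeze" is the grip in N (left out, the last holds). Time passes only in rows, so rows that repeat a pose let the fingers close, or fill a call up. It gives the time, the measured TCP pose, the force, the opening and the grip force at its end, in the units of the state.
- manip.get_obs(): the state, without advancing time (a new reading comes with each control period).
- manip.camera(name): name is "side" or "top"; returns a dict with "image" (480x640x3 uint8, red, green, blue), "fov_y" (degrees; the focal length in pixels is half the picture's height over the tangent of half this angle, whatever the lens; pixels are square), "cx", "cy" (the principal point, pixels), "xyz" and "attitude" of the camera in the world. Camera axes: x right, y down, z forward; pixel columns grow to the right and rows downward; lengths in m; the calibration is good to about 2 mm. A picture is of the moment at which its call begins. There is no depth.
- manip.close_job(): hands the job in; it is judged then, once.
The state is a dict: "time_s": time; "q": joint angles; "joint_vel": joint speeds; "joint_efforts": joint torques, N m; "position": TCP position; "orientation": TCP orientation; "ft_force": force on the tool from outside, world axes, zero at the start; "torque": the same for the moment, N m; "finger_gap": finger opening in m; "grip_force": force on a finger pad.
Only numpy, scipy, OpenCV 4.12 (cv2) and the standard library are available. Lean on these libraries where they do the work, as an engineer would, in place of code of your own. Each camera call takes 0.05 s, during which the arm holds its last target. There are 200 camera calls.

## Task

Build the specimen stack in the pocket of the inspection fixture: first the specimen block, then the spacer frame flat on it, then the cover disc on top, all lying lengthwise in the pocket. Push each one gently but firmly home against the end stop (feel for it: its setting changes, so do not ram it) and square against the tall side fence, before the next goes on, so that the three finish flush with one another; then swing the clamp arm down until its pad sits on the cover. Leave the other things on the bench where they are.

Things in the scene. Friction and masses are not known exactly. Their poses are not given: they have to be found in the camera images.
- fixture: Inspection fixture bolted to the bench. Origin: underside of its base plate, mid-pocket; x points from the front lip to the end stop, y to the tall side fence, z up. Base plate x -85 to 140, y -75 to 75, 12 mm thick; its top is the pocket floor. Low wall facing the fence: inner face y = -35, top z 38. Front lip: inner face x = -61, 12 thick, top z 28 (mm, fixture frame).
- fence (a point): Middle of the tall side fence's inner face at floor height: (0, 35, 12) mm in the fixture frame. Fence in two pieces, x -61 to -20 and 34 to 75 mm, 14 thick, top z 66; the low wall facing it (10 thick) has the same pieces. The gap x -20 to 34 in both is open for the fingers.
- stop_rail: Steel rail, 30 x 30 x 6 mm, fixed on the base plate at (82, 3, 12) mm (its origin, fixture axes). It carries the adjustable end stop that closes the pocket's far end: a steel block, y -20 to 26, z 18 to 66 mm, 14 thick. The stop is locked with its contact face anywhere between x = 59 and 69 mm in the fixture frame; the setting differs every time and is not reported.
- block: Specimen block, solid aluminium with a flush round resin face on top, 110 (x) x 60 (y) x 32 (z) mm, about 0.4 kg. Origin: centre of its underside.
- spacer: Spacer, flat aluminium rectangular frame with an open window 60 x 32 mm, square corners, 110 (x) x 60 (y) x 14 (z) mm. Origin: centre of its underside.
- cover: Cover disc, flat solid aluminium plate with rounded corners (15 mm radius) and a small flush round glass, 110 (x) x 60 (y) x 12 (z) mm. Origin: centre of its underside.
- clamp (a joint): Angle of the hinged clamp arm, rad: 0 = level, its rubber pad resting on a full stack (top 70 mm above the bench); about 1.6 = upright (open); below 0 something is missing under the pad. Stiff hinge: stays where left. Hinge axis along the fixture's y through (115, 0, 85) mm, between two posts (y = +-24, top z 98).
- clamp_handle (a point): Middle of the round black handle (24 mm diameter, 45 long, along the arm) at the end of the clamp arm, 145 mm from the hinge axis and, with the arm level, 5 mm above it. With the arm level it points to the fixture's -x. The arm is 22 mm wide, 12 thick.
- puck_a: Bystander: black resin puck, 40 mm diameter, 22 high. Origin: centre of its underside.
- puck_b: Bystander: grey resin puck, 40 mm diameter, 22 high. Origin: centre of its underside.
- mouse: Bystander: computer mouse, 100 x 58 x 33 mm. Origin: centre of its underside.
- marker: Bystander: marker pen, 130 x 14 x 14 mm. Origin: centre of its underside.
- jar: Bystander: white jar, 60 mm diameter, 80 high. Origin: centre of its underside.
- tape: Bystander: roll of tape lying flat, 90 mm diameter, 22 high. Origin: centre of its underside.
- driver: Bystander: screwdriver, about 180 mm long, lying.
There are look-alikes about, which are no part of the job. What is shaped like the cover but pink is not meant. What is shaped like the block but green is not meant.

How it is judged:
On the way, in this order (a step that is already met when the one before it is completed fails the run):
1. the specimen block on the pocket floor, pressed against the end stop (over 2 N) (z of block in the frame of fixture between 0.009 and 0.016 m and contact force between block and stop_rail above 2 N), for 0.04 s.
2. the spacer frame flat on the block, pressed against the end stop (over 2 N) (z of spacer in the frame of fixture between 0.041 and 0.048 m and contact force between spacer and stop_rail above 2 N), for 0.04 s.
3. the cover disc flat on the spacer, pressed against the end stop (over 2 N) (z of cover in the frame of fixture between 0.055 and 0.062 m and contact force between cover and stop_rail above 2 N), for 0.04 s.
4. the clamp arm swung down level (value of joint clamp below 0.035 rad), for 0.2 s.
At the end, for the whole second after the job is handed in: Block, spacer and cover stacked in that order in the pocket: heights within 2.5 mm, level and square to the fixture within 2 degrees, long sides within 2.5 mm of the fence, centres past fixture x = 2 mm, flush with the block within 3 mm, at rest; clamp arm level within 0.035 rad, pad on the cover (z of block in the frame of fixture between 0.0095 and 0.0145 m and y of each of block, spacer, cover in the frame of fixture above 0.0025 m and x of each of block, spacer, cover in the frame of fixture above 0.002 m and angle between the x axis of each of block, spacer, cover and the x axis of fixture, either way round below 0.035 rad and angle between each of block, spacer, cover's own z axis and vertical below 0.035 rad and linear speed of each of block, spacer, cover below 0.02 m/s and z of spacer in the frame of fixture between 0.0415 and 0.0465 m and z of cover in the frame of fixture between 0.0555 and 0.0605 m and horizontal distance between each of spacer, cover and block below 0.003 m and value of joint clamp between -0.035 and 0.035 rad); the robot touches nothing.
It fails at once if a part is rammed against the end stop (over 60 N) (contact force between any of block, spacer, cover and stop_rail above 60 N).
It fails at once if a bystander is shifted more than 40 mm (distance of any of puck_a, puck_b, mouse, marker, jar, tape, driver from where it was at the start of the episode above 0.04 m).
It also fails if it takes over 72 s, if anything falls off the work surface, if the arm or the gripper's body presses on something with over 40 N, if the wrist force passes 120 N, or if a joint passes its speed limit or range.

## Working session

There is one attempt and no reset: what is moved stays moved. The work goes in short steps, Python scripts to look and compute and a tool call to move; the robot and the scene stay as the last step left them, time stands still between calls to the robot, and variables do not carry over. Pictures are saved under pics/ and viewed, at most 11 in all, crops included, and the job is handed in when it is done.

Besides the shell and the picture viewer there is one more tool, called in YAML: its name, and indented under it one key for each argument. move_arm: Moves the arm, as the interface text tells. Its arguments: {"type":"object","properties":{"deltas":{"type":"array","items":{"type":"array","items":{"type":"array","items":{"type":"number"}}}},"claw":{"type":"number"},"squeeze":{"type":"number"}},"required":["deltas"]}

```bash
mkdir -p pics; python3 - <<'E'
from cell import manip
import cv2,pickle
for n in("top","side"):
    c=manip.camera(n);cv2.imwrite(f"pics/{n}0.png",c["image"][:,:,::-1])
    print(n,c["fov_y"],c["cx"],c["cy"],c["xyz"],c["attitude"])
    pickle.dump(c,open(n+"0.pkl","wb"))
print(manip.get_obs())
E
```

```text
top 48.23834719010087 319.5977836202214 238.53641902266554 [0.37776601 0.04134896 1.32132263] [ 0.71544303 -0.69608139  0.0431614  -0.04182176]
side 43.52580451655972 318.6045296673994 234.73011938764512 [-0.17253362  0.84101168  1.00236198] [-0.31769159  0.84952802 -0.39423451  0.14816664]
{'time_s': 0.1, 'q': array([-1.37648043e+00,  3.07510298e-01,  1.50755512e+00, -4.83684920e-06,
        1.32840713e+00, -7.34918790e-02]), 'joint_vel': array([ 0.00115234, -0.00117778, -0.00320848, -0.00125985, -0.00080552,
        0.0007922 ]), 'joint_efforts': array([ 9.13867225e-04, -4.58527172e+01, -2.52607101e+01, -8.37149400e-05,
        5.55214428e-03, -1.62524884e-06]), 'position': array([ 0.15200388, -0.55384558,  0.20976159]), 'orientation': array([ 9.91047746e-01,  1.33504612e-01, -5.90925989e-05, -9.38092987e-04]), 'ft_force': array([-0.05305848, -0.84398082,  0.01069007]), 'torque': array([-0.00756359, -0.01233558, -0.01716151]), 'grip_force': 0.0, 'finger_gap': 0.08530232482461007}
```

View pics/top0.png

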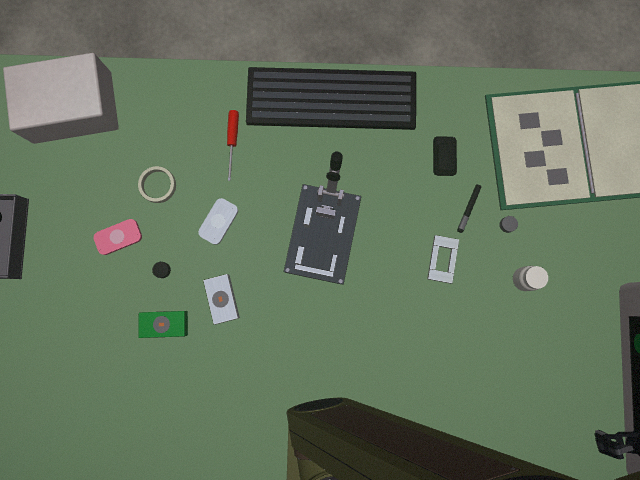

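View pics/side0.png

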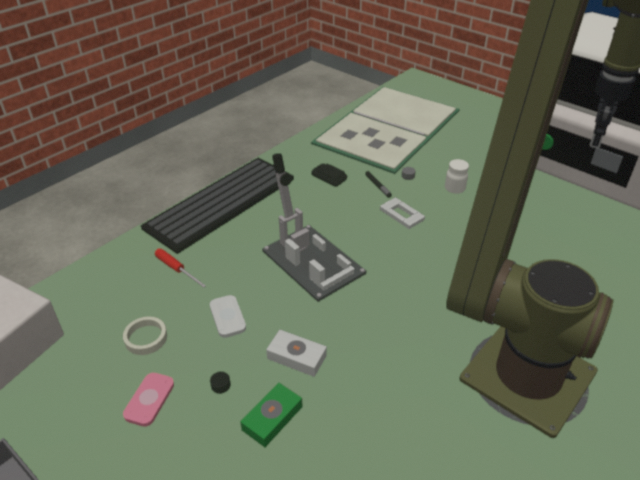

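```bash
cat > h.py <<'E'
import numpy as np,cv2,pickle
from scipy.spatial.transform import Rotation as R
def cam(n): return pickle.load(open(n,"rb"))
def ray(c,u,v):
    f=240/np.tan(np.radians(c["fov_y"]/2))
    return R.from_quat(c["attitude"]).apply(np.stack([(np.asarray(u,float)-c["cx"])/f,(np.asarray(v,float)-c["cy"])/f,np.ones(np.shape(u))],-1))
def px2w(c,u,v,z):
    d=ray(c,u,v);return c["xyz"]+d*((z-c["xyz"][2])/d[...,2])[...,None]
def w2px(c,p):
    f=240/np.tan(np.radians(c["fov_y"]/2))
    q=R.from_quat(c["attitude"]).inv().apply(np.asarray(p)-c["xyz"])
    return q[...,:2]/q[...,2:]*f+[c["cx"],c["cy"]]
E
python3 - <<'E'
from h import *
c=cam("top0.pkl");im=c["image"];s=cam("side0.pkl")
for nm,u,v,z in(("block",221,299,.032),("cover",218,221,.012),("spacer",444,260,.014),("fix",323,235,.012),("handle",336,158,.2)):
    print(nm,px2w(c,np.array([u]),np.array([v]),z).round(3))
g=lambda im,x,y,w,h,k:cv2.resize(im[y:y+h,x:x+w],None,fx=k,fy=k,interpolation=cv2.INTER_CUBIC)
a=g(im,190,190,65,65,6);b=g(im,410,225,65,65,6);
d=g(im,275,145,100,50,4)
out=np.hstack([a,b])
cv2.imwrite("pics/c1.png",out[:,:,::-1])
cv2.imwrite("pics/c2.png",g(im,270,145,100,145,4)[:, :, ::-1])
E
```

```text
block [[0.382 0.272 0.032]]
cover [[0.573 0.293 0.012]]
spacer [[ 0.491 -0.265  0.014]]
fix [[0.545 0.033 0.012]]
handle [[0.688 0.011 0.2  ]]
```

View pics/c2.png

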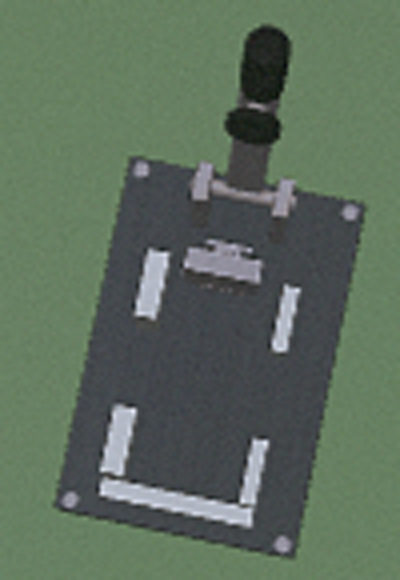

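View pics/c1.png

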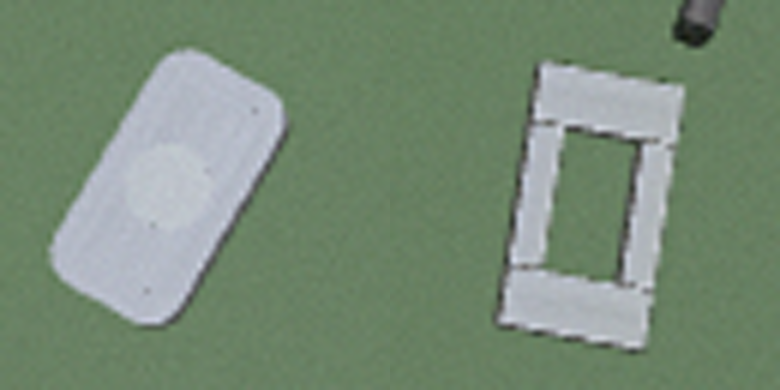

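```bash
cat > m.py <<'E'
from h import *
from scipy.optimize import minimize
T,S=cam("top0.pkl"),cam("side0.pkl")
def mask(c,seed,test,w=45):
    hsv=cv2.cvtColor(c["image"],cv2.COLOR_RGB2HSV).astype(int)
    m=test(hsv,c["image"].astype(int)).astype(np.uint8)
    z=np.zeros_like(m);u,v=seed;z[v-w:v+w,u-w:u+w]=m[v-w:v+w,u-w:u+w]
    n,l,st,_=cv2.connectedComponentsWithStats(z)
    k=1+st[1:,4].argmax();q=(l==k).astype(np.uint8)
    cs,_=cv2.findContours(q,cv2.RETR_EXTERNAL,cv2.CHAIN_APPROX_NONE)
    return cv2.drawContours(np.zeros_like(q),cs,-1,1,-1)
def sil(c,p,dims,rr,z0=0):
    x,y,a=p;L,W,H=dims;pts=[]
    t=np.linspace(0,np.pi/2,5)
    for sx,sy,o in((1,1,0),(-1,1,np.pi/2),(-1,-1,np.pi),(1,-1,1.5*np.pi)):
        for k in t: pts.append((sx*(L/2-rr)+rr*np.cos(k+o),sy*(W/2-rr)+rr*np.sin(k+o)))
    P=np.array(pts)@np.array([[np.cos(a),np.sin(a)],[-np.sin(a),np.cos(a)]])+[x,y]
    P=np.vstack([np.c_[P,np.full(len(P),z)] for z in(z0,z0+H)])
    h=cv2.convexHull(w2px(c,P).astype(np.float32))[:,0]
    k=4;b=np.zeros((480*k,640*k),np.uint8)
    cv2.fillConvexPoly(b,np.round(((h+.5)*k-.5)*16).astype(np.int32),1,shift=4)
    return b.reshape(480,k,640,k).mean((1,3))
def fit(views,p0,dims,rr=0,z0=0):
    f=lambda p:sum(np.abs(sil(c,p,dims,rr,z0)-m).sum() for c,m in views)
    best=minimize(f,p0,method="Nelder-Mead",options=dict(initial_simplex=np.array(p0)+np.array([[0,0,0],[.01,0,0],[0,.01,0],[0,0,.12]]),xatol=1e-4,maxfev=150))
    return best.x.round(4),round(best.fun,1),[int(m.sum()) for _,m in views]
E
python3 - <<'E'
from m import *
light=lambda h,i:(h[...,1]<60)&(h[...,2]>95)
blk=lambda h,i:(h[...,0]<35)|(h[...,0]>90)|(h[...,1]<45)
for nm,t,s,p0,d,rr in(("block",(221,299),(297,352),(.38,.272,.2),(.11,.06,.032),0),("cover",(218,221),(228,315),(.573,.293,-.5),(.11,.06,.012),.015),("spacer",(444,260),(402,211),(.491,-.265,-.14),(.11,.06,.014),0)):
    te=blk if nm=="block" else light
    a=mask(T,t,te,34);b=mask(S,s,te,34)
    for v in([(T,a)],[(S,b)]): print(nm,fit(v,p0,d,rr))
# plate: darkness/non-green, opened to drop the handle
h=lambda h,i:(h[...,1]<90)&~((h[...,0]>40)&(h[...,0]<75)&(h[...,2]>85)&(h[...,1]>55))
a=mask(T,(323,235),h,56);
a=cv2.morphologyEx(a,cv2.MORPH_OPEN,np.ones((25,25)))
for v in [(T,a)]: print("plate",fit(v,(.57,.03,-.22),(.225,.15,.012)))
E
```

```text
block (array([0.3823, 0.2749, 0.2827]), np.float64(37.5), [1258])
block (array([0.3838, 0.2745, 0.2806]), np.float64(43.9), [1873])
cover (array([ 0.5511,  0.3161, -0.2489]), np.float64(2665.8), [3774])
cover (array([0.5272, 0.3293, 0.7158]), np.float64(3321.9), [4624])
spacer (array([ 0.477 , -0.2657, -0.0921]), np.float64(1580.6), [2754])
spacer (array([ 0.4407, -0.2237, -0.0257]), np.float64(3639.5), [4483])Traceback (most recent call last):
  File "<stdin>", line 12, in <module>
  File "m.py", line 25, in fit
    best=minimize(f,p0,method="Nelder-Mead",options=dict(initial_simplex=np.array(p0)+np.array([[0,0,0],[.01,0,0],[0,.01,0],[0,0,.12]]),xatol=1e-4,maxfev=150))
    res = _minimize_neldermead(fun, x0, args, callback, bounds=bounds,
                               **options)
    fsim[k] = func(sim[k])
              ~~~~^^^^^^^^
    fx = function(np.copy(x), *(wrapper_args + args))
  File "m.py", line 24, in <lambda>
    f=lambda p:sum(np.abs(sil(c,p,dims,rr,z0)-m).sum() for c,m in views)
               ~~~^^^^^^^^^^^^^^^^^^^^^^^^^^^^^^^^^^^^^^^^^^^^^^^^^^^^^^
  File "m.py", line 24, in <genexpr>
    f=lambda p:sum(np.abs(sil(c,p,dims,rr,z0)-m).sum() for c,m in views)
                                                           ^^^
ValueError: too many values to unpack (expected 2)
```

```bash
python3 - <<'E'
from m import *
blk=lambda h,i:(h[...,0]<35)|(h[...,0]>90)|(h[...,1]<45)
for nm,t,s,p0,d,rr in(("cover",(218,221),(228,315),(.573,.293,-.5),(.11,.06,.012),.015),("spacer",(444,260),(402,211),(.491,-.265,-.14),(.11,.06,.014),0)):
    for v in([(T,mask(T,t,blk,28))],[(S,mask(S,s,blk,26))]): print(nm,fit(v,p0,d,rr))
a=mask(T,(323,235),blk,56)
a=cv2.morphologyEx(a,cv2.MORPH_OPEN,np.ones((25,25),np.uint8))
r=fit([(T,a)],(.57,.03,-.22),(.225,.15,.012));print("plate",r)
x,y,w=r[0];print("origin",x-.0275*np.cos(w),y-.0275*np.sin(w))
E
```

```text
cover (array([ 0.5739,  0.2945, -0.486 ]), np.float64(34.8), [1119])
cover (array([ 0.5746,  0.2944, -0.459 ]), np.float64(93.3), [1205])
spacer (array([ 0.4944, -0.2633, -0.1577]), np.float64(34.5), [1170])
spacer (array([ 0.4951, -0.2643, -0.1586]), np.float64(51.0), [819])
plate (array([ 0.5505,  0.0344, -0.1585]), np.float64(333.8), [5253])
origin 0.5233447083759503 0.0387405226428176
```

```bash
python3 - <<'E'
from m import *
C=np.array([[135,157],[365,207],[295,557],[57,508]])/4+[270,145]-.4
P=px2w(T,C[:,0],C[:,1],.012);print(P.round(4))
m=P.mean(0);ex=(P[0]+P[1]-P[2]-P[3])[:2];ey=(P[0]+P[3]-P[1]-P[2])[:2]
print(np.linalg.norm(ex)/2,np.linalg.norm(ey)/2,np.arctan2(ex[1],ex[0]),np.arctan2(ey[1],ey[0])-np.pi/2)
# edge fit: non-green mask without opening, ignore far strip
blk=lambda h,i:(h[...,0]<35)|(h[...,0]>90)|(h[...,1]<45)
a=mask(T,(323,235),blk,56)
H=[f for f in[]]
w=lambda p:np.abs((sil(T,p,(.225,.15,.012),0)-a)*W).sum()
W=np.ones(a.shape);W[:200,310:350]=0;W[:184]=0
r=min((minimize(w,(m[0],m[1],y),method="Nelder-Mead",options=dict(initial_simplex=np.array([m[0],m[1],y])+np.array([[0,0,0],[.006,0,0],[0,.006,0],[0,0,.05]]),xatol=1e-4,maxfev=150)) for y in(-.18,-.22)),key=lambda r:r.fun)
x,y,t=r.x;print(m,r.x,r.fun);print("origin",x-.0275*np.cos(t),y-.0275*np.sin(t))
E
```

```text
[[ 0.672   0.0852  0.012 ]
 [ 0.6444 -0.0586  0.012 ]
 [ 0.4265 -0.0198  0.012 ]
 [ 0.4523  0.1261  0.012 ]]
0.2224076574392602 0.14728366031953502 -0.17985219406500508 -0.18263561811226237
[0.54879661 0.03321946 0.012     ] [ 0.54985492  0.03456851 -0.17807209] 80.5625
origin 0.5227897788556839 0.03943964899442502
```

```bash
cat > p.py <<'E'
import sys,numpy as np,json
from cell import manip
from scipy.spatial.transform import Rotation as R
F0=np.array([.5230,.0390]);FY=-.179
def pose():
    o=manip.get_obs();return o,o["position"],R.from_quat(o["orientation"])
def fx(x,y,z,dy=0):   # fixture mm -> world
    c,s=np.cos(FY),np.sin(FY);p=F0+np.array([c*x-s*y,s*x+c*y])/1e3
    return (*p,z/1e3,FY+dy)
def toF(p):
    c,s=np.cos(FY),np.sin(FY);d=(np.asarray(p)[:2]-F0)*1e3
    return np.array([c*d[0]+s*d[1],-s*d[0]+c*d[1],p[2]*1e3])
def show(*ws):
    o,p,r=pose()
    for x,y,z,a in ws:
        t=R.from_euler("z",a)*R.from_euler("x",np.pi)
        d=r.inv().apply(np.array([x,y,z])-p)*100;v=(r.inv()*t).as_rotvec()
        print([round(float(k),2) for k in d]+[round(float(k),3) for k in v], round(float(np.linalg.norm(d))/6.25,1),"rows")
def st():
    o,p,r=pose();e=r.apply([1,0,0]);c,s=np.cos(FY),np.sin(FY);f=o["ft_force"]
    print("t",round(o["time_s"],2),"fix",toF(p).round(1),"yaw-FY",round(np.arctan2(e[1],e[0])-FY,3),"F",np.array([c*f[0]+s*f[1],-s*f[0]+c*f[1],f[2]]).round(1),"gap",round(o["finger_gap"],4),"q6",round(o["q"][5],2))
E
python3 -c "
from p import *
show((.5,-.15,.2,.2815),(.383,.2747,.1,.2815),(.383,.2747,.004,.2815))"
```

```text
[44.25, -29.73, 1.04, -0.002, -0.0, -0.014] 8.5 rows
[44.2, -73.77, 11.12, -0.002, -0.0, -0.014] 13.9 rows
[44.2, -73.75, 20.72, -0.002, -0.0, -0.014] 14.2 rows
```

move_arm:
  deltas:
    - [[5.2,-3.5,0.1,0,0,0],[10.4,-7.0,0.2,0,0,0],[15.6,-10.5,0.4,0,0,0],[20.8,-14,0.5,0,0,0],[26,-17.5,0.6,0,0,0],[31.2,-21,0.7,0,0,0],[36.4,-24.5,0.9,0,0,-0.01],[41.6,-28,1,0,0,-0.014]]
  claw: -1

```text
time_s: 1.1
position: [0.479, -0.1738, 0.2003]
orientation: [0.99, 0.141, -0.0, 0.0]
ft_force: [0.6, -0.8, 0.9]
finger_gap: 0.0855
grip_force: 0.0
```

```bash
python3 -c "
from p import *
st();show((.383,.2747,.08,.2815),(.383,.2747,.004,.2815))"
```

```text
t 1.1 fix [  -5.4 -217.2  200.3] yaw-FY 0.461 F [ 0.8 -0.7  0.9] gap 0.0855 q6 0.86
[3.27, -45.75, 12.03, 0.0, 0.0, 0.001] 7.6 rows
[3.27, -45.75, 19.63, 0.0, 0.0, 0.001] 8.0 rows
```

move_arm:
  deltas:
    - [[0.5,-6,1,0,0,0],[1,-12,2,0,0,0],[1.4,-18,4,0,0,0],[1.8,-24,6,0,0,0],[2.2,-30,8,0,0,0],[2.6,-36,10,0,0,0],[3.0,-42,11,0,0,0],[3.27,-45.75,12,0,0,0]]

```text
time_s: 2.1
position: [0.3813, 0.2753, 0.08]
orientation: [0.99, 0.141, -0.0, -0.0]
ft_force: [1.1, -0.7, -0.4]
finger_gap: 0.0856
grip_force: 0.0
```

move_arm:
  deltas:
    - [[0,0,1,0,0,0],[0,0,3,0,0,0],[0,0,5,0,0,0],[0,0,6.5,0,0,0],[0,0,7.6,0,0,0],[0,0,7.6,0,0,0],[0,0,7.6,0,0,0],[0,0,7.6,0,0,0]]

```text
time_s: 3.1
position: [0.3829, 0.2731, 0.0052]
orientation: [0.99, 0.14, 0.001, -0.0]
ft_force: [0.6, -0.4, -0.0]
finger_gap: 0.0852
grip_force: 0.0
```

move_arm:
  deltas:
    - [[0,0,0,0,0,0],[0,0,0,0,0,0],[0,0,0,0,0,0],[0,0,0,0,0,0],[0,0,0,0,0,0],[0,0,0,0,0,0],[0,0,0,0,0,0],[0,0,0,0,0,0]]
  claw: 1
  squeeze: 40

```text
time_s: 4.1
position: [0.3826, 0.2733, 0.0056]
orientation: [0.99, 0.14, 0.001, -0.0]
ft_force: [-1.7, 0.2, 8.8]
finger_gap: 0.0568
grip_force: 40.6
```

```bash
python3 -c "
from p import *
st();print(pose()[1]);show((.383,.2747,.11,.2815),fx(0,2,112),fx(0,2,22))"
```

```text
t 4.1 fix [-179.9  205.6    5.6] yaw-FY 0.461 F [-1.7 -0.1  8.8] gap 0.0568 q6 1.82
[0.38257963 0.27332587 0.00560879]
[0.09, -0.13, -10.44, -0.001, -0.001, 0.0] 1.7 rows
[7.07, 26.23, -10.64, -0.001, -0.001, 0.461] 4.7 rows
[7.06, 26.23, -1.64, -0.001, -0.001, 0.461] 4.4 rows
```

move_arm:
  deltas:
    - [[0,0,-5,0,0,0],[0,0.5,-10.6,0,0,0],[1.5,6,-10.6,0,0,0.12],[3,12,-10.6,0,0,0.24],[5,18,-10.6,0,0,0.36],[6.4,23.5,-10.6,0,0,0.461],[7,26.2,-10.6,0,0,0.461],[7,26.2,-10.6,0,0,0.461]]

```text
time_s: 5.1
position: [0.5231, 0.0387, 0.11]
orientation: [0.996, -0.091, -0.0, 0.0]
ft_force: [-0.4, 0.0, -3.8]
finger_gap: 0.0565
grip_force: 43.4
```

```bash
python3 -c "
from p import *
from h import *
for n in('top',):
    c=manip.camera(n);cv2.imwrite('pics/t2.png',cv2.resize(c['image'][140:300,240:400,::-1],None,fx=3.5,fy=3.5))
st();show(fx(-1,2,112),fx(-1,2,20))"
```

```text
t 5.15 fix [ -1.3   0.8 109.9] yaw-FY -0.002 F [-0.4 -0.2 -4.1] gap 0.0563 q6 1.75
[0.03, -0.12, -0.21, 0.0, 0.002, -0.002] 0.0 rows
[0.04, -0.12, 8.99, 0.0, 0.002, -0.002] 1.4 rows
```

View pics/t2.png

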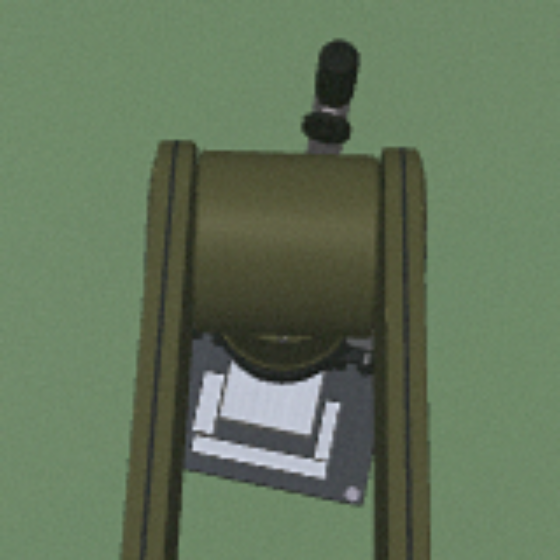

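move_arm:
  deltas:
    - [[0,-0.12,2,0,0,0],[0,-0.12,4.5,0,0,0],[0,-0.12,6.5,0,0,0],[0,-0.12,7.8,0,0,0],[0,-0.12,8.5,0,0,0],[0,-0.12,8.9,0,0,0],[0,-0.12,9.1,0,0,0],[0,-0.12,9.2,0,0,0]]

```text
time_s: 6.15
position: [0.5231, 0.0419, 0.019]
orientation: [0.996, -0.09, 0.0, -0.0]
ft_force: [0.5, 0.3, -3.0]
finger_gap: 0.0563
grip_force: 43.5
```

```bash
python3 -c "
from p import *
st()"
```

```text
t 6.15 fix [-0.4  2.9 19. ] yaw-FY -0.0 F [ 0.4  0.3 -3. ] gap 0.0563 q6 1.75
```

move_arm:
  deltas:
    - [[0,0,0.1,0,0,0],[0,0,0.2,0,0,0],[0.1,0,0.2,0,0,0],[0.2,0,0.2,0,0,0],[0.3,0,0.2,0,0,0],[0.4,0,0.2,0,0,0],[0.5,0,0.2,0,0,0],[0.5,0,0.2,0,0,0]]
  squeeze: 30

```text
time_s: 7.15
position: [0.523, 0.0418, 0.0177]
orientation: [0.996, -0.09, -0.004, -0.0]
ft_force: [-10.4, 2.3, 13.8]
finger_gap: 0.0561
grip_force: 50.8
```

```bash
python3 -c "
from p import *
st()"
```

```text
t 7.15 fix [-0.5  2.8 17.7] yaw-FY -0.001 F [-10.6   0.4  13.8] gap 0.0561 q6 1.75
```

move_arm:
  deltas:
    - [[-0.2,0,0,0,0,0],[-0.3,0,-0.05,0,0,0],[-0.3,0,-0.1,0,0,0],[-0.3,0,-0.1,0,0,0],[-0.2,0,-0.1,0,0,0],[-0.1,0,-0.1,0,0,0],[0,0,-0.1,0,0,0],[0,0,-0.1,0,0,0]]

```text
time_s: 8.15
position: [0.524, 0.0416, 0.0177]
orientation: [0.996, -0.09, -0.003, -0.0]
ft_force: [-9.5, 3.8, 11.8]
finger_gap: 0.0559
grip_force: 50.0
```

```bash
python3 -c "
from p import *
st()"
```

```text
t 8.15 fix [ 0.5  2.8 17.7] yaw-FY -0.001 F [-10.    2.1  11.8] gap 0.0559 q6 1.75
```

move_arm:
  deltas:
    - [[0,0,-0.1,0,0,0],[0,0,-0.2,0,0,0],[0,0,-0.25,0,0,0],[0.05,0,-0.25,0,0,0],[0.1,0,-0.25,0,0,0],[0.15,0,-0.25,0,0,0],[0.2,0,-0.25,0,0,0],[0.2,0,-0.25,0,0,0]]

```text
time_s: 9.15
position: [0.5296, 0.0407, 0.0201]
orientation: [0.996, -0.089, 0.0, -0.0]
ft_force: [0.7, 0.7, -3.5]
finger_gap: 0.0561
grip_force: 43.5
```

```bash
python3 -c "
from p import *
st()"
```

```text
t 9.15 fix [ 6.2  2.8 20.1] yaw-FY -0.0 F [ 0.6  0.8 -3.5] gap 0.0561 q6 1.75
```

move_arm:
  deltas:
    - [[0.1,0,0.1,0,0,0],[0.2,0,0.15,0,0,0],[0.3,0,0.15,0,0,0],[0.4,0,0.15,0,0,0],[0.5,0,0.15,0,0,0],[0.6,0,0.15,0,0,0],[0.7,0,0.15,0,0,0],[0.8,0,0.15,0,0,0]]

```text
time_s: 10.15
position: [0.5351, 0.0396, 0.0183]
orientation: [0.996, -0.09, -0.002, -0.0]
ft_force: [-6.0, 2.8, -0.1]
finger_gap: 0.0565
grip_force: 44.9
```

```bash
python3 -c "
from p import *
st()"
```

```text
t 10.15 fix [11.8  2.8 18.3] yaw-FY -0.0 F [-6.4  1.7 -0.1] gap 0.0565 q6 1.74
```

move_arm:
  deltas:
    - [[0.15,0,0,0,0,0],[0.3,0,0,0,0,0],[0.3,-0.1,0,0,0,0],[0.3,-0.2,0,0,0,0],[0.3,-0.3,0,0,0,0],[0.3,-0.4,0,0,0,0],[0.3,-0.5,0,0,0,0],[0.3,-0.5,0,0,0,0]]

```text
time_s: 11.15
position: [0.5352, 0.0411, 0.0181]
orientation: [0.996, -0.089, -0.005, 0.002]
ft_force: [-10.1, -9.1, 5.6]
finger_gap: 0.0563
grip_force: 47.2
```

```bash
python3 -c "
from p import *
st()"
```

```text
t 11.15 fix [11.7  4.3 18.1] yaw-FY 0.001 F [ -8.3 -10.8   5.6] gap 0.0563 q6 1.75
```

move_arm:
  deltas:
    - [[-0.2,0.3,0,0,0,0],[-0.3,0.3,0,0,0,0],[-0.3,0.3,0,0,0,0],[-0.3,0.3,0,0,0,0],[-0.3,0.3,0,0,0,0],[-0.3,0.3,-2,0,0,0],[-0.3,0.3,-6,0,0,0],[-0.3,0.3,-11,0,0,0]]
  claw: -1

```text
time_s: 12.15
position: [0.5368, 0.0413, 0.1287]
orientation: [0.996, -0.089, -0.001, 0.0]
ft_force: [1.4, 0.4, -0.6]
finger_gap: 0.0856
grip_force: 0.0
```

```bash
python3 -c "
from p import *
st();show((.4945,-.2637,.06,-.158),(.4945,-.2637,.002,-.158))"
```

```text
t 12.15 fix [ 13.2   4.7 128.7] yaw-FY -0.0 F [ 1.3  0.7 -0.6] gap 0.0856 q6 1.75
[1.29, 30.76, 6.88, 0.0, 0.003, -0.021] 5.0 rows
[1.31, 30.76, 12.68, 0.0, 0.003, -0.021] 5.3 rows
```

move_arm:
  deltas:
    - [[0.3,5.5,0,0,0,0],[0.5,11.5,0,0,0,0],[0.8,17.5,1,0,0,0],[1,23.5,2.5,0,0,-0.02],[1.2,28.5,4.5,0,0,-0.02],[1.3,30.8,6.9,0,0,-0.021],[1.3,30.8,6.9,0,0,-0.021],[1.3,30.8,6.9,0,0,-0.021]]

```text
time_s: 13.15
position: [0.4958, -0.2635, 0.0598]
orientation: [0.997, -0.079, -0.0, -0.0]
ft_force: [0.1, 0.2, 0.6]
finger_gap: 0.0853
grip_force: 0.0
```

```bash
python3 -c "
from p import *
st();show((.4945,-.2637,-.003,-.158))"
```

```text
t 13.15 fix [  27.1 -302.5   59.8] yaw-FY 0.021 F [0.1 0.2 0.6] gap 0.0853 q6 1.16
[-0.12, 0.04, 6.28, -0.001, 0.0, -0.0] 1.0 rows
```

move_arm:
  deltas:
    - [[-0.1,0,2,0,0,0],[-0.1,0,4,0,0,0],[-0.1,0,5.2,0,0,0],[-0.1,0,5.9,0,0,0],[-0.1,0,6.3,0,0,0],[-0.1,0,6.3,0,0,0],[-0.1,0,6.3,0,0,0],[-0.1,0,6.3,0,0,0]]

```text
time_s: 14.15
position: [0.4949, -0.2642, -0.003]
orientation: [0.997, -0.079, 0.0, 0.0]
ft_force: [-0.3, 0.0, 1.3]
finger_gap: 0.086
grip_force: 0.0
```

move_arm:
  deltas:
    - [[0,0,0,0,0,0],[0,0,0,0,0,0],[0,0,0,0,0,0],[0,0,0,0,0,0],[0,0,0,0,0,0],[0,0,0,0,0,0],[0,0,0,0,0,0],[0,0,0,0,0,0]]
  claw: 1
  squeeze: 40

```text
time_s: 15.15
position: [0.4947, -0.264, -0.0034]
orientation: [0.997, -0.079, 0.0, -0.0]
ft_force: [0.1, -0.1, 0.7]
finger_gap: 0.0002
grip_force: 0.0
```

```bash
python3 -c "
from p import *
st();show((.4945,-.2637,.12,-.158),fx(-1,2,112))"
```

```text
t 15.15 fix [  26.1 -303.2   -3.4] yaw-FY 0.021 F [ 0.1 -0.1  0.7] gap 0.0002 q6 1.16
[-0.03, -0.03, -12.34, -0.0, -0.0, -0.0] 2.0 rows
[-2.08, -30.57, -11.54, -0.0, -0.0, 0.021] 5.2 rows
```

```bash
python3 -c "
from p import *
from h import *
a=manip.camera('side')['image'][160:270,330:480,::-1];b=manip.camera('top')['image'][180:330,390:500,::-1]
a=cv2.resize(a,None,fx=5,fy=5,interpolation=cv2.INTER_CUBIC)
cv2.imwrite('pics/s3.png',a);st()"
```

```text
t 15.25 fix [  26.1 -303.2   -3.4] yaw-FY 0.021 F [1.3 0.2 0.1] gap -0.0005 q6 1.16
```

View pics/s3.png

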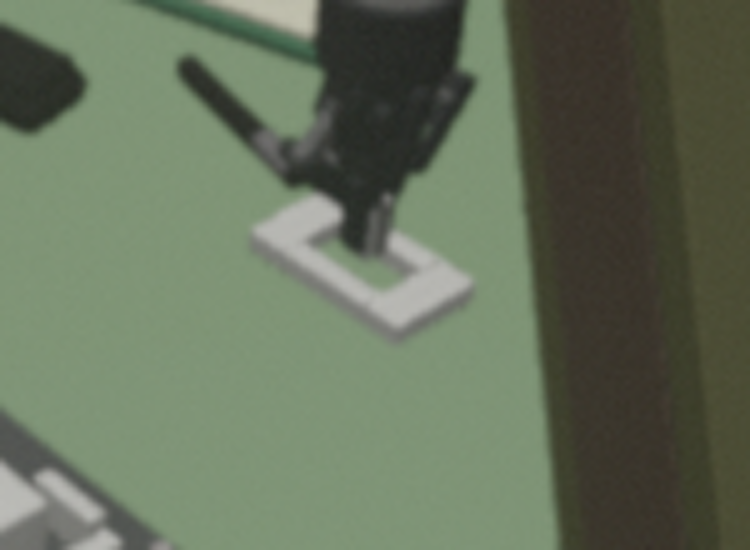

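move_arm:
  deltas:
    - [[0,0,-1,0,0,0],[0,0,-3,0,0,0],[0,0,-3.5,0,0,0],[0,0,-3.5,0,0,0],[0,0,-3.5,0,0,0],[0,0,-3.5,0,0,0],[0,0,-3.5,0,0,0],[0,0,-3.5,0,0,0]]

```text
time_s: 16.25
position: [0.4946, -0.2639, 0.0313]
orientation: [0.997, -0.079, -0.0, -0.0]
ft_force: [-0.3, -1.4, 0.1]
finger_gap: 0.0001
grip_force: 0.0
```

move_arm:
  deltas:
    - [[0,0,0,0,0,0],[0,0,0,0,0,0],[0,0,0,0,0,0],[0,0,0,0,0,0],[0,0,1.5,0,0,0],[0,0,3,0,0,0],[0,0,3.6,0,0,0],[0,0,3.8,0,0,0]]
  claw: -0.6

```text
time_s: 17.25
position: [0.4941, -0.2637, -0.0074]
orientation: [0.997, -0.079, -0.001, -0.0]
ft_force: [-0.2, -0.6, 0.2]
finger_gap: 0.0685
grip_force: 0.0
```

```bash
python3 -c "
from p import *
st();show((.4945,-.2637,-.003,-.158))"
```

```text
t 17.25 fix [  25.5 -303.    -7.4] yaw-FY 0.021 F [-0.1 -0.7  0.2] gap 0.0685 q6 1.16
[0.04, -0.0, -0.44, -0.001, 0.002, -0.0] 0.1 rows
```

move_arm:
  deltas:
    - [[0,0,0.1,0,0,0],[0,0,0.2,0,0,0],[0,0,0.3,0,0,0],[0,0,0.4,0,0,0],[0,0,0.5,0,0,0],[0,0,0.6,0,0,0],[0,0,0.6,0,0,0],[0,0,0.6,0,0,0]]

```text
time_s: 18.25
position: [0.4947, -0.264, -0.0124]
orientation: [0.997, -0.079, 0.0, -0.0]
ft_force: [-0.7, 0.5, 1.8]
finger_gap: 0.0683
grip_force: 0.0
```

move_arm:
  deltas:
    - [[0,0,-0.2,0,0,0],[0,0,-0.2,0,0,0],[0,0,-0.2,0,0,0],[0,0,-0.2,0,0,0],[0,0,-0.2,0,0,0],[0,0,-0.2,0,0,0],[0,0,-0.2,0,0,0],[0,0,-0.2,0,0,0]]
  claw: 1
  squeeze: 40

```text
time_s: 19.25
position: [0.4946, -0.2639, -0.0107]
orientation: [0.997, -0.079, -0.0, -0.0]
ft_force: [0.3, -0.0, -0.7]
finger_gap: 0.0004
grip_force: 0.0
```

```bash
python3 -c "
from p import *
st();show((.4945,-.2637,.12,-.158),fx(0,2.5,112),fx(0,2.5,55))"
```

```text
t 19.25 fix [  26.  -303.1  -10.7] yaw-FY 0.021 F [ 0.3  0.  -0.7] gap 0.0004 q6 1.16
[-0.02, -0.02, -13.07, -0.0, 0.001, -0.0] 2.1 rows
[-1.97, -30.61, -12.26, -0.0, 0.001, 0.021] 5.3 rows
[-1.96, -30.61, -6.56, -0.0, 0.001, 0.021] 5.0 rows
```

```bash
python3 -c "
from p import *
from h import *
c=manip.camera('side');s0=cam('side0.pkl')
for z in(0,.01,.02,.03): print(z,(w2px(c,np.array([.4947,-.264,z]))-[330,160])*5)
im=np.hstack([cv2.resize(k['image'][175:245,365:445,::-1],None,fx=5,fy=5,interpolation=cv2.INTER_CUBIC) for k in(s0,c)])
cv2.imwrite('pics/s4.png',im)
for z in(0,.01,.02,.03): print(z,(w2px(c,np.array([.4947,-.264,z]))-[365,175])*5+[400,0])
"
```

```text
0 [358.32956954 271.64517295]
0.01 [359.96902786 256.98738918]
0.02 [361.62166734 242.21175767]
0.03 [363.28764757 227.31685147]
0 [583.32956954 196.64517295]
0.01 [584.96902786 181.98738918]
0.02 [586.62166734 167.21175767]
0.03 [588.28764757 152.31685147]
```

View pics/s4.png

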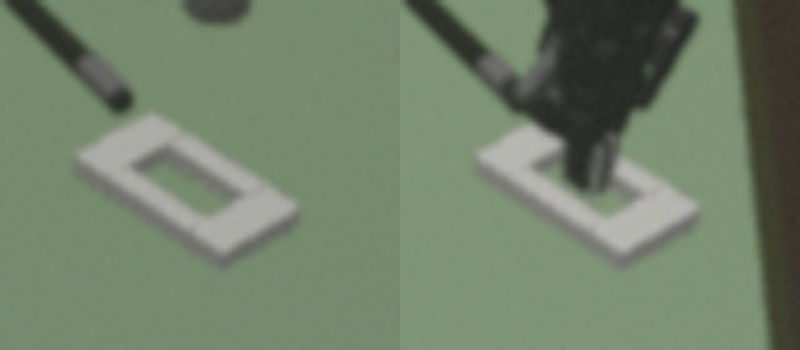

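move_arm:
  deltas:
    - [[0,0,-2,0,0,0],[0,0,-4,0,0,0],[0,0,-4.2,0,0,0],[0,0,-4.2,0,0,0],[0,0,-4.2,0,0,0],[0,0,-4.2,0,0,0],[0,0,-4.2,0,0,0],[0,0,-4.2,0,0,0]]

```text
time_s: 20.3
position: [0.4946, -0.2639, 0.0314]
orientation: [0.997, -0.079, -0.0, -0.0]
ft_force: [-0.6, -0.8, -1.3]
finger_gap: 0.0
grip_force: 0.0
```

move_arm:
  deltas:
    - [[0,0,0,0,0,0],[0,0,0,0,0,0],[0,0,0,0,0,0],[0,0,1.5,0,0,0],[0,0,3,0,0,0],[0,0,4.3,0,0,0],[0,0,4.9,0,0,0],[0,0,5.1,0,0,0]]
  claw: -0.65

```text
time_s: 21.3
position: [0.4944, -0.2638, -0.0202]
orientation: [0.997, -0.079, -0.001, -0.0]
ft_force: [0.8, -0.1, 0.0]
finger_gap: 0.0707
grip_force: 0.0
```

```bash
python3 -c "
from p import *
st()"
```

```text
t 21.3 fix [  25.7 -303.1  -20.2] yaw-FY 0.021 F [0.8 0.  0. ] gap 0.0707 q6 1.16
```

move_arm:
  deltas:
    - [[0,0,0.1,0,0,0],[0,0,0.2,0,0,0],[0,0,0.3,0,0,0],[0,0,0.3,0,0,0],[0,0,0.3,0,0,0],[0,0,0.3,0,0,0],[0,0,0.3,0,0,0],[0,0,0.3,0,0,0]]
  claw: 1
  squeeze: 40

```text
time_s: 22.3
position: [0.4949, -0.2642, -0.02]
orientation: [0.997, -0.079, 0.001, 0.0]
ft_force: [-2.4, 2.7, 15.9]
finger_gap: 0.059
grip_force: 43.1
```

```bash
python3 -c "
from p import *
st();show((.4945,-.2637,.09,-.158),fx(0,2.5,90),fx(0,2.5,33))"
```

```text
t 22.3 fix [  26.3 -303.3  -20. ] yaw-FY 0.021 F [-2.8  2.2 15.9] gap 0.059 q6 1.16
[-0.03, -0.03, -11.0, 0.001, -0.001, -0.0] 1.8 rows
[-1.97, -30.62, -11.02, 0.001, -0.001, 0.021] 5.2 rows
[-1.98, -30.63, -5.32, 0.001, -0.001, 0.021] 5.0 rows
```

move_arm:
  deltas:
    - [[0,0,-5,0,0,0],[0,0,-11,0,0,0],[-0.3,-6,-11.3,0,0,0],[-0.6,-12,-11.3,0,0,0.02],[-0.9,-18,-11.3,0,0,0.02],[-1.2,-24,-11.3,0,0,0.02],[-1.4,-29,-11.3,0,0,0.021],[-1.45,-30.6,-11.3,0,0,0.021]]

```text
time_s: 23.3
position: [0.5286, 0.0433, 0.091]
orientation: [0.996, -0.088, 0.0, -0.0]
ft_force: [0.2, 0.3, -1.1]
finger_gap: 0.0587
grip_force: 46.2
```

```bash
python3 -c "
from p import *
st();show(fx(5,2.5,90),fx(5,2.5,26.5))"
```

```text
t 23.3 fix [ 4.7  5.2 91. ] yaw-FY 0.003 F [ 0.2  0.3 -1.1] gap 0.0587 q6 1.75
[0.03, 0.27, 0.1, -0.001, -0.001, 0.003] 0.0 rows
[0.02, 0.27, 6.45, -0.001, -0.001, 0.003] 1.0 rows
```

move_arm:
  deltas:
    - [[0,0.1,1,0,0,0],[0,0.1,2,0,0,0],[0,0.1,3.5,0,0,0],[0,0.1,4.7,0,0,0],[0,0.1,5.4,0,0,0],[0,0.1,5.9,0,0,0],[0,0.1,6.1,0,0,0],[0,0.1,6.1,0,0,0]]

```text
time_s: 24.3
position: [0.5286, 0.0395, 0.0297]
orientation: [0.996, -0.089, 0.0, -0.0]
ft_force: [0.6, -0.7, -1.4]
finger_gap: 0.0588
grip_force: 46.2
```

```bash
python3 -c "
from p import *
st();show(fx(5,2.5,26))"
```

```text
t 24.3 fix [ 5.4  1.5 29.7] yaw-FY -0.0 F [ 0.7 -0.6 -1.4] gap 0.0588 q6 1.74
[-0.04, -0.1, 0.37, -0.0, -0.0, -0.0] 0.1 rows
```

move_arm:
  deltas:
    - [[0.1,-0.1,0.2,0,0,0],[0.2,-0.1,0.4,0,0,0],[0.35,-0.1,0.48,0,0,0],[0.5,-0.1,0.48,0,0,0],[0.65,-0.1,0.48,0,0,0],[0.8,-0.1,0.48,0,0,0],[0.9,-0.1,0.48,0,0,0],[1.0,-0.1,0.48,0,0,0]]

```text
time_s: 25.3
position: [0.5356, 0.0392, 0.0244]
orientation: [0.996, -0.09, -0.003, -0.0]
ft_force: [-7.0, 1.9, 1.1]
finger_gap: 0.0585
grip_force: 46.6
```

```bash
python3 -c "
from p import *
st()"
```

```text
t 25.3 fix [12.4  2.4 24.4] yaw-FY -0.0 F [-7.3  0.7  1.1] gap 0.0585 q6 1.74
```

move_arm:
  deltas:
    - [[0.1,0,0,0,0,0],[0.1,-0.1,0,0,0,0],[0.1,-0.2,0,0,0,0],[0.1,-0.3,0,0,0,0],[0.1,-0.4,0,0,0,0],[0.1,-0.5,0,0,0,0],[0.1,-0.5,0.05,0,0,0],[0.1,-0.5,0.05,0,0,0]]

```text
time_s: 26.3
position: [0.536, 0.0412, 0.0242]
orientation: [0.996, -0.089, -0.004, 0.002]
ft_force: [-8.3, -7.5, 6.9]
finger_gap: 0.059
grip_force: 47.0
```

```bash
python3 -c "
from p import *
st()"
```

```text
t 26.3 fix [12.4  4.5 24.2] yaw-FY 0.0 F [-6.8 -8.9  6.9] gap 0.059 q6 1.75
```

move_arm:
  deltas:
    - [[-0.2,0.3,0,0,0,0],[-0.3,0.3,0,0,0,0],[-0.3,0.3,0,0,0,0],[-0.3,0.3,0,0,0,0],[-0.3,0.3,0,0,0,0],[-0.3,0.3,-2,0,0,0],[-0.3,0.3,-6,0,0,0],[-0.3,0.3,-10,0,0,0]]
  claw: -1

```text
time_s: 27.3
position: [0.5365, 0.0411, 0.125]
orientation: [0.996, -0.089, -0.001, 0.0]
ft_force: [0.6, -0.7, -0.4]
finger_gap: 0.0856
grip_force: 0.0
```

```bash
python3 -c "
from p import *
st();show((.574,.2945,.04,-.482))"
```

```text
t 27.3 fix [ 12.9   4.4 125. ] yaw-FY -0.0 F [ 0.7 -0.6 -0.4] gap 0.0856 q6 1.75
[-0.82, -25.61, 8.5, 0.0, 0.001, 0.303] 4.3 rows
```

move_arm:
  deltas:
    - [[-0.2,-5,0,0,0,0.08],[-0.3,-11,0,0,0,0.16],[-0.5,-17,2,0,0,0.24],[-0.7,-22,5,0,0,0.303],[-0.8,-25.6,8.5,0,0,0.303],[-0.8,-25.6,8.5,0,0,0.303],[-0.8,-25.6,8.5,0,0,0.303],[-0.8,-25.6,8.5,0,0,0.303]]
  claw: -0.75

```text
time_s: 28.3
position: [0.5753, 0.2934, 0.0406]
orientation: [0.971, -0.239, 0.001, -0.0]
ft_force: [0.3, 0.2, -0.4]
finger_gap: 0.0749
grip_force: 0.0
```

```bash
python3 -c "
from p import *
st();show((.574,.2945,-.021,-.482))"
```

```text
t 28.3 fix [  6.2 259.7  40.6] yaw-FY -0.304 F [ 0.2  0.2 -0.4] gap 0.0749 q6 2.46
[-0.18, -0.03, 6.16, -0.001, -0.001, -0.001] 1.0 rows
```

move_arm:
  deltas:
    - [[-0.15,0,1.5,0,0,0],[-0.15,0,3,0,0,0],[-0.15,0,4.5,0,0,0],[-0.15,0,5.5,0,0,0],[-0.15,0,6.1,0,0,0],[-0.15,0,6.2,0,0,0],[-0.15,0,6.2,0,0,0],[-0.15,0,6.2,0,0,0]]

```text
time_s: 29.3
position: [0.5737, 0.2952, -0.0221]
orientation: [0.971, -0.239, 0.0, -0.0]
ft_force: [-0.2, -1.1, 0.2]
finger_gap: 0.0748
grip_force: 0.0
```

move_arm:
  deltas:
    - [[0,0,0,0,0,0],[0,0,0,0,0,0],[0,0,0,0,0,0],[0,0,0,0,0,0],[0,0,0,0,0,0],[0,0,0,0,0,0],[0,0,0,0,0,0],[0,0,0,0,0,0]]
  claw: 1
  squeeze: 40

```text
time_s: 30.3
position: [0.5736, 0.2952, -0.0219]
orientation: [0.971, -0.239, 0.0, -0.0]
ft_force: [-0.7, -0.0, 5.4]
finger_gap: 0.0584
grip_force: 44.3
```

```bash
python3 -c "
from p import *
st();show((.574,.2945,.1,-.482),fx(5,2,100),fx(5,2,43))"
```

```text
t 30.3 fix [  4.2 261.1 -21.9] yaw-FY -0.303 F [-0.7 -0.2  5.4] gap 0.0584 q6 2.46
[0.07, 0.04, -12.19, -0.001, -0.001, -0.0] 2.0 rows
[7.82, 24.7, -12.2, -0.001, -0.001, -0.303] 4.6 rows
[7.82, 24.7, -6.5, -0.001, -0.001, -0.303] 4.3 rows
```

move_arm:
  deltas:
    - [[0,0,-5,0,0,0],[0.3,1,-11,0,0,0],[2,6.5,-12.2,0,0,-0.1],[3.8,12,-12.2,0,0,-0.2],[5.6,17.5,-12.2,0,0,-0.303],[7.2,22.5,-12.2,0,0,-0.303],[7.8,24.7,-12.2,0,0,-0.303],[7.8,24.7,-12.2,0,0,-0.303]]

```text
time_s: 31.3
position: [0.5266, 0.0383, 0.0987]
orientation: [0.996, -0.091, -0.001, 0.0]
ft_force: [-0.0, 0.4, -2.4]
finger_gap: 0.0583
grip_force: 45.3
```

```bash
python3 -c "
from p import *
st();show(fx(5,2.4,100),fx(5,2.4,40))"
```

```text
t 31.3 fix [ 3.7 -0.  98.7] yaw-FY -0.003 F [-0.1  0.4 -2.4] gap 0.0583 q6 1.75
[0.13, -0.24, -0.13, 0.001, 0.002, -0.003] 0.0 rows
[0.14, -0.25, 5.87, 0.001, 0.002, -0.003] 0.9 rows
```

Held (2.4 N). Descending above the spacer.

move_arm:
  deltas:
    - [[0.1,-0.05,1,0,0,0],[0.1,-0.05,2.2,0,0,0],[0.1,-0.05,3.5,0,0,0],[0.1,-0.05,4.6,0,0,0],[0.1,-0.05,5.3,0,0,0],[0.1,-0.05,5.7,0,0,0],[0.1,-0.05,5.8,0,0,0],[0.1,-0.05,5.8,0,0,0]]

```text
time_s: 32.3
position: [0.5292, 0.0403, 0.0416]
orientation: [0.996, -0.09, 0.0, -0.0]
ft_force: [0.2, -0.5, -2.2]
finger_gap: 0.059
grip_force: 45.3
```

```bash
python3 -c "
from p import *
st()"
```

```text
t 32.3 fix [ 5.9  2.4 41.6] yaw-FY -0.0 F [ 0.3 -0.5 -2.2] gap 0.059 q6 1.75
```

move_arm:
  deltas:
    - [[0.1,0,0.2,0,0,0],[0.2,0,0.4,0,0,0],[0.3,0,0.48,0,0,0],[0.45,0,0.48,0,0,0],[0.6,0,0.48,0,0,0],[0.75,0,0.48,0,0,0],[0.9,0,0.48,0,0,0],[1.0,0,0.48,0,0,0]]

```text
time_s: 33.3
position: [0.5341, 0.0393, 0.0362]
orientation: [0.996, -0.09, -0.004, -0.0]
ft_force: [-9.1, 2.8, 5.7]
finger_gap: 0.0587
grip_force: 46.1
```

```bash
python3 -c "
from p import *
st()"
```

```text
t 33.3 fix [10.9  2.3 36.2] yaw-FY -0.0 F [-9.5  1.1  5.7] gap 0.0587 q6 1.74
```

move_arm:
  deltas:
    - [[0,0,-0.05,0,0,0],[0,0,-0.1,0,0,0],[0.05,0,-0.1,0,0,0],[0.1,0,-0.1,0,0,0],[0.15,0,-0.1,0,0,0],[0.2,0,-0.1,0,0,0],[0.2,0,-0.1,0,0,0],[0.2,0,-0.1,0,0,0]]

```text
time_s: 34.3
position: [0.534, 0.0392, 0.0362]
orientation: [0.996, -0.089, -0.006, -0.0]
ft_force: [-10.5, 3.2, 0.5]
finger_gap: 0.0586
grip_force: 45.6
```

```bash
python3 -c "
from p import *
st()"
```

```text
t 34.3 fix [10.8  2.2 36.2] yaw-FY -0.0 F [-10.9   1.3   0.5] gap 0.0586 q6 1.74
```

move_arm:
  deltas:
    - [[0,-0.1,0,0,0,0],[0,-0.2,0,0,0,0],[0,-0.3,0,0,0,0],[0,-0.4,0,0,0,0],[0,-0.5,0,0,0,0],[0,-0.55,0,0,0,0],[0,-0.55,0.05,0,0,0],[0,-0.55,0.05,0,0,0]]

```text
time_s: 35.3
position: [0.5344, 0.0413, 0.0363]
orientation: [0.996, -0.089, -0.006, 0.002]
ft_force: [-12.1, -8.2, 6.8]
finger_gap: 0.0588
grip_force: 46.2
```

```bash
python3 -c "
from p import *
st()"
```

```text
t 35.3 fix [10.8  4.3 36.3] yaw-FY -0.0 F [-10.5 -10.2   6.8] gap 0.0588 q6 1.75
```

move_arm:
  deltas:
    - [[-0.2,0.3,0,0,0,0],[-0.4,0.3,0,0,0,0],[-0.4,0.3,0,0,0,0],[-0.4,0.3,0,0,0,0],[-0.4,0.3,0,0,0,0],[-0.4,0.3,-2,0,0,0],[-0.4,0.3,-7,0,0,0],[-0.4,0.3,-13,0,0,0]]
  claw: -1

```text
time_s: 36.3
position: [0.5362, 0.0415, 0.1672]
orientation: [0.996, -0.089, -0.002, 0.0]
ft_force: [1.4, -0.9, 0.5]
finger_gap: 0.0854
grip_force: 0.0
```

move_arm:
  deltas:
    - [[-2,0,-5,0,0,0],[-4,0,-11,0,0,0],[-6,0,-17,0,0,0],[-6,0,-20,0,0,0],[-6,0,-20,0,0,0],[-6,0,-20,0,0,0],[-6,0,-20,0,0,0],[-6,0,-20,0,0,0]]
  claw: -0.1

```text
time_s: 37.3
position: [0.4777, 0.052, 0.3655]
orientation: [0.996, -0.09, -0.001, 0.0]
ft_force: [-0.2, 0.3, -0.7]
finger_gap: 0.0468
grip_force: 0.0
```

```bash
python3 -c "
from p import *
from h import *
st()
a=manip.camera('side')['image'][130:310,230:390,::-1]
c=manip.camera('top');b=c['image'][140:300,260:400,::-1]
a=cv2.resize(a,(480,540),interpolation=cv2.INTER_CUBIC);b=cv2.resize(b,(473,540),interpolation=cv2.INTER_CUBIC)
cv2.imwrite('pics/f5.png',cv2.resize(np.hstack([a,b]),(794,450)))
s=cam('side0.pkl');t=cam('top0.pkl')
for z in(200,215,230,245,260):
  P=np.array(fx(115,0,z)[:3]);print(z,w2px(s,P).round(1),w2px(t,P).round(1))
show(fx(115,0,270),fx(115,0,215))"
```

```text
t 37.3 fix [-46.9   4.7 365.5] yaw-FY -0.0 F [-0.2  0.3 -0.7] gap 0.0468 q6 1.77
200 [289.  178.9] [331.7 181.7]
215 [288.7 173.5] [331.9 180.1]
230 [288.5 168.1] [332.1 178.4]
245 [288.3 162.6] [332.3 176.8]
260 [288.1 157. ] [332.5 175. ]
[16.18, 0.47, 9.58, 0.0, 0.002, -0.0] 3.0 rows
[16.19, 0.46, 15.08, 0.0, 0.002, -0.0] 3.5 rows
```

View pics/f5.png

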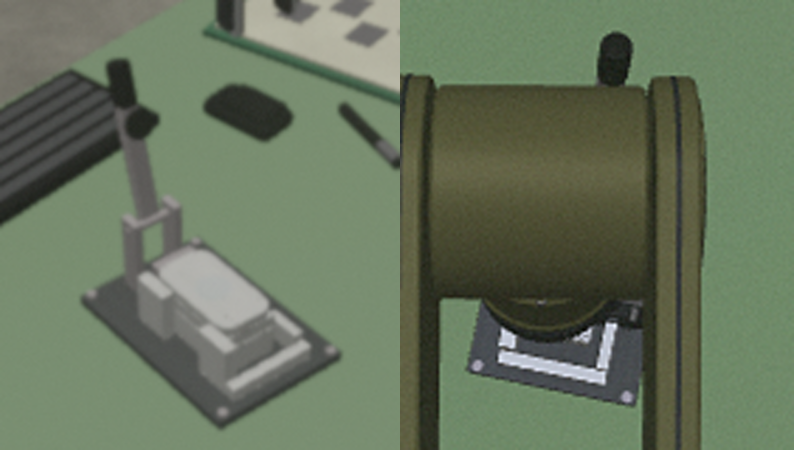

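```bash
cat >> p.py <<'E'
def hd(th,r=145,o=5):
    return np.array([115-r*np.cos(th)+o*np.sin(th),0,85+r*np.sin(th)+o*np.cos(th)])
E
python3 -c "
from p import *
from h import *
s=cam('side0.pkl');t=cam('top0.pkl')
for th in(1.6,1.7,1.8,1.9,2.0):
  P=hd(th);A=np.array([fx(*hd(th,r))[:3] for r in(122,145,168)]);print(th,P.round(),w2px(s,A).round(0).tolist(),w2px(t,A).round(0).tolist())
"
```

```text
1.6 [124.   0. 230.] [[287.0, 175.0], [286.0, 166.0], [286.0, 158.0]] [[333.0, 177.0], [333.0, 174.0], [333.0, 171.0]]
1.7 [139.   0. 228.] [[284.0, 173.0], [282.0, 164.0], [281.0, 155.0]] [[334.0, 172.0], [334.0, 168.0], [335.0, 164.0]]
1.8 [153.   0. 225.] [[281.0, 172.0], [279.0, 163.0], [277.0, 154.0]] [[335.0, 167.0], [336.0, 162.0], [337.0, 156.0]]
1.9 [167.   0. 221.] [[278.0, 171.0], [276.0, 162.0], [273.0, 153.0]] [[336.0, 162.0], [337.0, 156.0], [338.0, 150.0]]
2.0 [180.   0. 215.] [[275.0, 171.0], [272.0, 161.0], [270.0, 152.0]] [[337.0, 158.0], [338.0, 151.0], [339.0, 144.0]]
```

move_arm:
  deltas:
    - [[5,0.1,0,0,0,0],[10,0.2,0,0,0,0],[15,0.4,1,0,0,0],[19,0.47,4,0,0,0],[20.1,0.47,7.5,0,0,0],[20.1,0.47,7.5,0,0,0],[20.1,0.47,7.5,0,0,0],[20.1,0.47,7.5,0,0,0]]
  claw: -0.4

```text
time_s: 38.4
position: [0.6755, 0.0118, 0.2947]
orientation: [0.996, -0.089, 0.002, -0.0]
ft_force: [-0.1, -0.0, 1.1]
finger_gap: 0.0594
grip_force: 0.0
```

```bash
python3 -c "
from p import *
st();show(fx(154,0,200))"
```

```text
t 38.4 fix [154.9   0.4 294.7] yaw-FY 0.0 F [-0.1 -0.   1.1] gap 0.0594 q6 1.7
[-0.13, 0.04, 9.47, -0.001, -0.004, 0.0] 1.5 rows
```

move_arm:
  deltas:
    - [[0,0,1,0,0,0],[0,0,3,0,0,0],[0,0,5,0,0,0],[0,0,7,0,0,0],[0,0,8.5,0,0,0],[0,0,9.4,0,0,0],[0,0,9.4,0,0,0],[0,0,9.4,0,0,0]]

```text
time_s: 39.4
position: [0.6757, 0.0116, 0.1989]
orientation: [0.996, -0.089, 0.001, -0.0]
ft_force: [-0.0, 0.3, -0.1]
finger_gap: 0.0598
grip_force: 0.0
```

move_arm:
  deltas:
    - [[0,0,0,0,0,0],[0,0,0,0,0,0],[0,0,0,0,0,0],[0,0,0,0,0,0],[0,0,0,0,0,0],[0,0,0,0,0,0],[0,0,0,0,0,0],[0,0,0,0,0,0]]
  claw: 1
  squeeze: 50

```text
time_s: 40.4
position: [0.6755, 0.0108, 0.1989]
orientation: [0.996, -0.09, 0.001, 0.001]
ft_force: [-1.5, -4.6, 6.9]
finger_gap: 0.0224
grip_force: 49.6
```

```bash
python3 -c "
from p import *
st();d=[(hd(t)-hd(1.81))/10*[1,1,-1] for t in np.linspace(1.81,0,17)[1:]];print(np.round(d,1).tolist())"
```

```text
t 40.4 fix [155.1  -0.6 198.9] yaw-FY -0.0 F [-0.7 -4.8  6.9] gap 0.0224 q6 1.7
[[-1.6, 0.0, -0.4], [-3.2, 0.0, -0.5], [-4.9, 0.0, -0.5], [-6.5, 0.0, -0.3], [-8.1, 0.0, 0.1], [-9.6, 0.0, 0.6], [-11.1, 0.0, 1.4], [-12.5, 0.0, 2.3], [-13.8, 0.0, 3.3], [-14.9, 0.0, 4.5], [-15.9, 0.0, 5.8], [-16.7, 0.0, 7.2], [-17.4, 0.0, 8.7], [-17.9, 0.0, 10.2], [-18.3, 0.0, 11.8], [-18.4, 0.0, 13.5]]
```

move_arm:
  deltas:
    - [[-1.6,0.1,-0.4,0,0,0],[-3.2,0.15,-0.5,0,0,0],[-4.9,0.15,-0.5,0,0,0],[-6.5,0.15,-0.3,0,0,0],[-8.1,0.15,0.1,0,0,0],[-9.6,0.15,0.6,0,0,0],[-11.1,0.15,1.4,0,0,0],[-12.5,0.15,2.3,0,0,0]]

```text
time_s: 41.4
position: [0.5497, 0.0335, 0.1743]
orientation: [0.996, -0.089, -0.001, -0.001]
ft_force: [0.4, -0.7, -0.3]
finger_gap: 0.0
grip_force: 0.0
```

```bash
python3 -c "
from p import *
st();print(hd(.905))"
```

```text
t 41.4 fix [ 27.2  -0.6 174.3] yaw-FY -0.0 F [ 0.5 -0.6 -0.3] gap 0.0 q6 1.73
[ 29.36771668   0.         202.12007537]
```

```bash
python3 -c "
from p import *
from h import *
c=manip.camera('side')
cv2.imwrite('pics/g6.png',cv2.resize(c['image'][110:270,210:370,::-1],None,fx=3.5,fy=3.5,interpolation=cv2.INTER_CUBIC))
for th in(.8,1,1.2,1.4,1.6,1.8): print(th,((w2px(c,np.array([fx(*hd(th,r))[:3] for r in(122,168)]))-[210,110])*3.5).round().tolist())"
```

```text
0.8 [[352.0, 328.0], [383.0, 310.0]]
1 [[333.0, 296.0], [357.0, 264.0]]
1.2 [[312.0, 267.0], [327.0, 224.0]]
1.4 [[290.0, 244.0], [296.0, 191.0]]
1.6 [[268.0, 227.0], [265.0, 167.0]]
1.8 [[247.0, 216.0], [235.0, 153.0]]
```

View pics/g6.png

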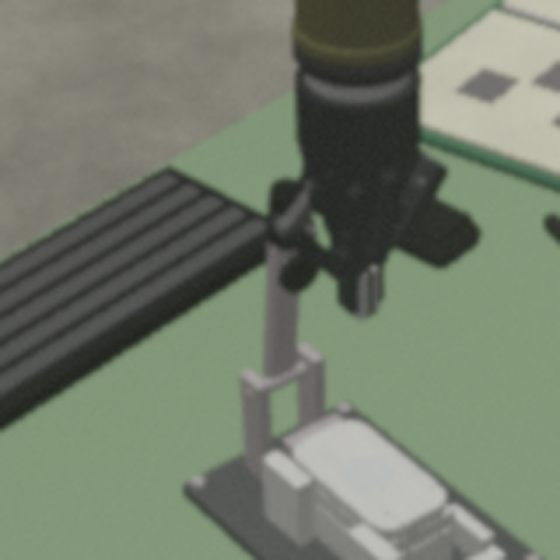

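move_arm:
  deltas:
    - [[0,0,-5,0,0,0],[0,0,-10.5,0,0,0],[0,0,-14,0,0,0],[5,0,-14,0,0,0],[10.5,0,-14,0,0,0],[14,0,-14,0,0,0],[14,0,-12,0,0,0],[14,0,-8,0,0,0]]

```text
time_s: 42.45
position: [0.691, 0.008, 0.2554]
orientation: [0.996, -0.089, 0.001, -0.001]
ft_force: [0.4, 0.3, -0.4]
finger_gap: -0.0
grip_force: 0.0
```

```bash
python3 -c "
from p import *
from h import *
c=cam('side0.pkl')
for z in(174,184,194,204): print(z,((w2px(c,np.array(fx(27.2,-.6,z)[:3]))-[210,110])*3.5).round())
st();P=toF(pose()[1])
for th in np.linspace(1.5,-.05,17):
  n=np.array([np.sin(th),np.cos(th)]);q=np.array([126-140*np.cos(th),70+140*np.sin(th)])+12*n
  print(round(th,2),q.round(),((q-P[[0,2]])/10*[1,-1]).round(1))"
```

```text
174 [359. 334.]
184 [359. 322.]
194 [359. 310.]
204 [359. 297.]
t 42.45 fix [170.8  -0.6 255.4] yaw-FY -0.0 F [ 0.3  0.4 -0.4] gap -0.0 q6 1.7
1.5 [128. 210.] [-4.3  4.5]
1.4 [114. 210.] [-5.6  4.5]
1.31 [101. 208.] [-7.   4.7]
1.21 [ 88. 205.] [-8.3  5. ]
1.11 [ 75. 201.] [-9.6  5.5]
1.02 [ 62. 195.] [-10.8   6. ]
0.92 [ 51. 189.] [-12.    6.7]
0.82 [ 39. 181.] [-13.1   7.5]
0.72 [ 29. 172.] [-14.2   8.4]
0.63 [ 20. 162.] [-15.1   9.3]
0.53 [ 11. 151.] [-15.9  10.4]
0.43 [  4. 140.] [-16.7  11.6]
0.34 [ -2. 128.] [-17.3  12.8]
0.24 [ -7. 115.] [-17.8  14. ]
0.14 [-11. 102.] [-18.2  15.3]
0.05 [-13.  89.] [-18.4  16.7]
-0.05 [-14.  75.] [-18.5  18. ]
```

move_arm:
  deltas:
    - [[0,0,5,0,0,0],[-3,0,5,0,0,0],[-5.6,0,4.8,0,0,0],[-7,0,5,0,0,0],[-8.3,0,5.3,0,0,0],[-9.6,0,5.8,0,0,0],[-10.8,0,6.3,0,0,0],[-12,0,7,0,0,0]]

```text
time_s: 43.45
position: [0.5709, 0.0292, 0.1849]
orientation: [0.996, -0.09, 0.0, -0.0]
ft_force: [1.2, 1.0, 2.1]
finger_gap: 0.0002
grip_force: 1.0
```

```bash
python3 -c "
from p import *
st()"
```

```text
t 43.45 fix [ 48.9  -1.1 184.9] yaw-FY -0.0 F [1.  1.2 2.1] gap 0.0002 q6 1.73
```

move_arm:
  deltas:
    - [[-1.1,0,0.8,0,0,0],[-2.2,0,1.7,0,0,0],[-3.1,0,2.6,0,0,0],[-3.9,0,3.7,0,0,0],[-4.7,0,4.9,0,0,0],[-5.3,0,6.1,0,0,0],[-5.8,0,7.3,0,0,0],[-6.1,0,8.4,0,0,0]]

```text
time_s: 44.45
position: [0.5107, 0.0397, 0.1]
orientation: [0.996, -0.089, -0.001, 0.0]
ft_force: [-0.3, 0.7, 1.7]
finger_gap: 0.0002
grip_force: 0.8
```

```bash
python3 -c "
from p import *
from h import *
st();c=manip.camera('side')
cv2.imwrite('pics/g7.png',cv2.resize(c['image'][110:270,210:370,::-1],None,fx=3.5,fy=3.5,interpolation=cv2.INTER_CUBIC))"
```

```text
t 44.45 fix [-12.2  -1.5 100. ] yaw-FY -0.0 F [-0.4  0.6  1.7] gap 0.0002 q6 1.75
```

View pics/g7.png

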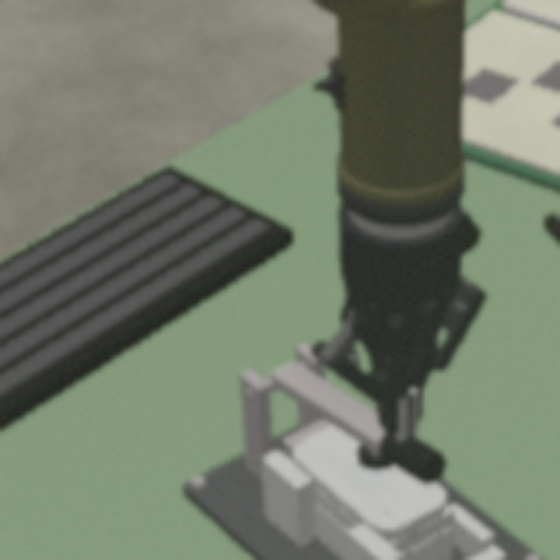

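move_arm:
  deltas:
    - [[0,0,0.4,0,0,0],[-0.1,0,0.8,0,0,0],[-0.1,0,1.2,0,0,0],[-0.2,0,1.5,0,0,0],[-0.2,0,1.7,0,0,0],[-0.2,0,1.9,0,0,0],[-0.2,0,2.0,0,0,0],[-0.2,0,2.0,0,0,0]]

```text
time_s: 45.5
position: [0.5095, 0.0401, 0.0813]
orientation: [0.996, -0.089, 0.0, -0.0]
ft_force: [-1.4, 0.4, 3.8]
finger_gap: -0.0002
grip_force: 1.9
```

```bash
python3 -c "
from p import *
st()"
```

```text
t 45.5 fix [-13.5  -1.3  81.3] yaw-FY -0.0 F [-1.4  0.1  3.8] gap -0.0002 q6 1.75
```

move_arm:
  deltas:
    - [[0,0,0.1,0,0,0],[0,0,0.2,0,0,0],[0,0,0.3,0,0,0],[0,0,0.4,0,0,0],[0,0,0.5,0,0,0],[0,0,0.6,0,0,0],[0,0,0.6,0,0,0],[0,0,0.6,0,0,0]]

```text
time_s: 46.5
position: [0.5097, 0.0401, 0.0807]
orientation: [0.996, -0.089, 0.002, -0.0]
ft_force: [-13.6, -0.1, 46.7]
finger_gap: 0.0001
grip_force: 23.8
```

```bash
python3 -c "
from p import *
st()"
```

```text
t 46.5 fix [-13.3  -1.2  80.7] yaw-FY 0.0 F [-13.3  -2.5  46.7] gap 0.0001 q6 1.75
```

move_arm:
  deltas:
    - [[0,0,-0.4,0,0,0],[0,0,-0.8,0,0,0],[0,0,-3,0,0,0],[0,0,-8,0,0,0],[0,0,-14,0,0,0],[-3,0,-19,0,0,0],[-6,2,-24,0,0,0],[-6,5,-26,0,0,0]]

```text
time_s: 47.5
position: [0.4412, 0.002, 0.3379]
orientation: [0.996, -0.088, 0.002, -0.0]
ft_force: [0.9, -0.9, -0.2]
finger_gap: 0.0002
grip_force: 0.0
```

move_arm:
  deltas:
    - [[0,5,0,0,0,0],[0,10,0,0,0,0],[0,16,0,0,0,0],[0,22,0,0,0,0],[0,25,0,0,0,0],[0,25,0,0,0,0],[0,25,0,0,0,0],[0,25,0,0,0,0]]

```text
time_s: 48.5
position: [0.3972, -0.2432, 0.3349]
orientation: [0.996, -0.089, -0.0, -0.0]
ft_force: [0.4, 1.1, 0.2]
finger_gap: -0.0001
grip_force: 0.0
```

```bash
python3 -c "
from p import *
from h import *
st();a=manip.camera('side')['image'][190:310,250:380,::-1];b=manip.camera('top')['image'][170:300,270:375,::-1]
a=cv2.resize(a,(450,415),interpolation=cv2.INTER_CUBIC);b=cv2.resize(b,(335,415),interpolation=cv2.INTER_CUBIC)
cv2.imwrite('pics/z8.png',np.hstack([a,b]))"
```

```text
t 48.5 fix [ -73.5 -300.1  334.9] yaw-FY 0.001 F [0.2 1.2 0.2] gap -0.0001 q6 1.11
```

View pics/z8.png

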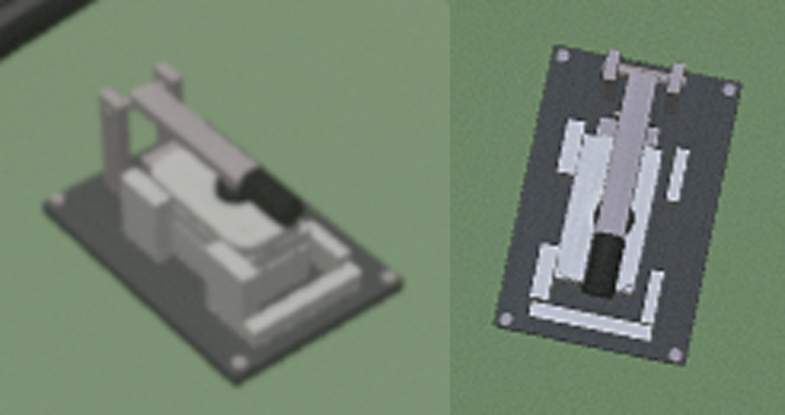

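The picture shows the stack square and flush against the fence and stop, with the clamp arm level and its pad on the cover. Handing in.

```bash
python3 -c "
from cell import manip
print(manip.close_job())"
```

```text
the job is handed in; nothing more can be done
None
```

I built the stack (block, spacer, cover), pushed each part home against the end stop and fence, brought the clamp down on the cover, and handed the job in at about 49 s; the final picture looks flush and level, but no verdict came back.

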